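# Put the porcelain palette set away as one stack

### The arm

A 6-joint arm with a two-finger parallel gripper is mounted at the origin on the work surface. World frame = base frame: x ahead of the robot, y to its left, z up, the work surface at z = 0. Lengths are in mm, angles in rad, forces in N, time in s.
With the tool pointing down it reaches from about 275 to 750 mm from the base axis. Payload 10.2 kg.
Tool frame: the origin (TCP) lies between the finger pads; the fingertips stand 19 mm ahead of it and the grasp point (between the pads) is the TCP; z points along the fingers, y is the line along which they close (so a half turn about z gives the same grasp; the last joint's range is limited). The gripper opens to 85 mm and grips with 20 to 120 N. Pads are 22 mm wide; open, the fingers measure 114 mm over their backs; the gripper's body (76 mm by 85 mm) begins 54 mm behind the grasp point. The pads swing forward as they close: fully open they stand 13 mm farther back than shut.
Start: joints at [0.942, 0.313, 1.498, -0, 1.331, -0.223], TCP at [207.259, 482.364, 250.294] pointing down, gripper open.
Joint ranges: [-2.94, 2.94], [-0.97, 2.17], [0.19, 2.56], [-1.23, 4.37], [0.02, 3.11], [-2.88, 2.88]. Speed limits (rad/s): [2.39, 2.39, 3.01, 3.14, 3.14, 3.14].

### API

Orientations are given as a unit quaternion [w, x, y, z].
In Python, from rig import sense, capture, finish_job gives the robot as it stands. The module is installed in compiled form; this text tells all that it offers.
- The arm moves only by the tool move_arm, never from a script. Its argument "moves" is a list of rows, each an object with "turn": the turn, a rotation vector about the tool's x, y, z in rad, a list of three; "translation": the shift along the tool's x, y, z in mm, a list of three; "hand": the opening, from 0 (shut) to 1 (fully open). In form: [{"turn": [wx, wy, wz], "translation": [x, y, z], "hand": hand}, ...]. A call has 1 to 10 rows; each row shifts and turns the commanded pose from where the row before left it, along the tool's axes as they then stand; what a row does not reach is not made up. A row lasts 1/12 s, in which the tool goes at most 41.7 mm and 7.16 degrees, less where a joint would pass 70% of its speed; a pose out of reach is approached as far as the arm can. A call with a gripper value outside its range is refused whole. The fingers move at their own pace and stop on an object; "grip_force" is the grip in N (left out, the last holds). Time passes only in rows, so rows that do not move let the fingers close. It gives the time, the measured TCP pose, the force, the opening and the grip force at its end, in the units of the state.
- sense(): the state, without advancing time (a new reading comes with each control period).
- capture(name): name is "side" or "top"; returns a dict with "image" (384x512x3 uint8, blue, green, red), "z_map" (384x512 float32, mm along the optical axis (not along the pixel's ray), 0 where there is no reading), "vertical_fov" (degrees; the focal length in pixels is half the picture's height over the tangent of half this angle, whatever the lens; pixels are square), "cx", "cy" (the principal point, pixels), "k1" (the pictures are not rectified: a ray, as slopes to the right and down, at radius r is drawn at 1 + k1 r^2 times it, then the intrinsics apply), "R" (3x3) and "t" (3): a world point X has camera coordinates R X + t. Camera axes: x right, y down, z forward; pixel columns grow to the right and rows downward; lengths in mm; the calibration is good to about 2 mm. A picture is of the moment at which its call begins.
- finish_job(): hands the job in; it is judged then, once.
The state is a dict: "time_s": time; "joints": joint angles; "dq": joint speeds; "tau": joint torques, N m; "eef_pos": TCP position; "ee_rot": TCP orientation; "force": force on the tool from outside, world axes, zero at the start; "wrist_torque": the same for the moment, N m; "grip_width": opening from 0.0 (shut) to 1.0 (fully open); "grip_force": force on a finger pad.
Only numpy, scipy, OpenCV 4.12 (cv2) and the standard library are available. Lean on these libraries where they do the work, as an engineer would, in place of code of your own. Each camera call takes 0.05 s, during which the arm holds its last target. There are 200 camera calls.

### The job

Painting class is over: put the clean porcelain mixing set away as one upright stack in the middle of the cork coaster, the deep dish at the bottom, then the dish with two wells, then the dish with four wells, and the lid on top, every foot sitting fully down inside the rim below. It is porcelain, so set the pieces down rather than dropping them and do not tip them over, and leave the remote, scissors and paint pot where they are.

Things in the scene. Friction and masses are not known exactly. Their poses are not given: they have to be found in the camera images.
- deep_dish: Deep dish: one undivided well, 46 mm high, 0.15 kg. White porcelain, round, 62 mm across, sides straight. Origin: centre of the underside. Foot 48 mm across, 5 mm high, edge bevelled; above it a flat shoulder. Wall 4 mm: mouth 54 mm inside, takes the foot above with 3 mm play; its shoulder rests on the rim. Stands upright on the table.
- two_well_dish: Two-well dish: 32 mm high, one ridge across it (8 mm below the rim), 0.12 kg. White porcelain, round, 62 mm across, sides straight. Origin: centre of the underside. Foot 48 mm across, 5 mm high, edge bevelled; above it a flat shoulder. Wall 4 mm: mouth 54 mm inside, takes the foot above with 3 mm play; its shoulder rests on the rim. Upright. Seated on the deep dish: origin 41 mm above its.
- four_well_dish: Four-well dish: 24 mm high, two crossed ridges (8 mm below the rim), 0.10 kg. White porcelain, round, 62 mm across, sides straight. Origin: centre of the underside. Foot 48 mm across, 5 mm high, edge bevelled; above it a flat shoulder. Wall 4 mm: mouth 54 mm inside, takes the foot above with 3 mm play; its shoulder rests on the rim. Upright. Seated on the two-well dish: origin 27 mm above its.
- lid: Lid with a centre knob, 0.08 kg. White porcelain, round, 62 mm across, sides straight. Origin: centre of the underside. Foot 48 mm across, 5 mm high, edge bevelled; above it a flat shoulder. Edge 6 mm thick (5 to 11 mm above the origin), top rising gently to a short neck; knob 20 mm across, 19 to 32 mm above the origin. Stands upright. Seated on the four-well dish: origin 19 mm above that dish's.
- coaster: Round brown cork coaster, 100 mm across and 6 mm thick, fixed flat on the table. Origin at the centre of its underside, so its top is 6 mm above the origin.
- remote: Bystander: black remote control lying flat, 140 x 46 x 16 mm, origin at the centre of its underside, long side along its x.
- scissors: Bystander: scissors with pink handles lying flat, about 172 mm long, 90 mm wide and 10 mm high, along their x; origin near their middle on the table.
- paint_pot: Bystander: small closed red paint pot with a white cap, 40 mm across and 46 mm high, standing upright among the set; origin at the centre of its underside.

How it is judged:
By the outcome, as a careful person would: the job done as asked, in the order asked, and still so for the second after the job is handed in, with the robot touching nothing.
It also fails if it takes over 128 s, if anything falls off the work surface, if the arm or the gripper's body presses on something with over 40 N, if the wrist force passes 120 N, or if a joint passes its speed limit or range.

## Working session

There is one attempt and no reset: what is moved stays moved. The work goes in short steps, Python scripts to look and compute and a tool call to move; the robot and the scene stay as the last step left them, time stands still between calls to the robot, and variables do not carry over. Pictures are saved under pics/ and viewed, at most 14 in all, crops included, and the job is handed in when it is done.

Besides the shell and the picture viewer there is one more tool, called after ">>>" as a command line: name --argument value ..., lists and objects as JSON in quotes. move_arm: Moves the arm, as the interface text tells. Its arguments: {"type":"object","properties":{"moves":{"type":"array","items":{"type":"object","properties":{"turn":{"type":"array","items":{"type":"number"}},"translation":{"type":"array","items":{"type":"number"}},"hand":{"type":"number"}}}},"grip_force":{"type":"number"}},"required":["moves"]}

```bash
mkdir -p pics
cat > h.py <<'E'
import numpy as np, cv2
from rig import sense, capture, finish_job
def K(c):
    f=c["image"].shape[0]/2/np.tan(np.radians(c["vertical_fov"])/2); return f
def world(c,u,v,zw=None):
    """pixel->world; by plane z=zw or by depth"""
    f=K(c); d=np.array([(u-c["cx"])/f,(v-c["cy"])/f]); s=d.copy()
    for _ in range(20): s=d/(1+c["k1"]*(s@s))
    ray=np.array([s[0],s[1],1.]); R=np.array(c["R"]);t=np.array(c["t"])
    if zw is None: return R.T@(ray*c["z_map"][int(round(v)),int(round(u))]-t)
    o=-R.T@t; w=R.T@ray; return o+w*(zw-o[2])/w[2]
def cloud(c):
    f=K(c); H,W=c["z_map"].shape; u,v=np.meshgrid(np.arange(W),np.arange(H))
    d=np.stack([(u-c["cx"])/f,(v-c["cy"])/f],-1); s=d.copy()
    for _ in range(20): s=d/(1+c["k1"]*(s**2).sum(-1,keepdims=True))
    P=np.concatenate([s,np.ones((H,W,1))],-1)*c["z_map"][...,None]
    P=(P-np.array(c["t"]))@np.array(c["R"]); P[c["z_map"]==0]=np.nan
    return P
E
python3 - <<'E'
from h import *
s=sense(); print(s)
for n in("top","side"):
    c=capture(n); cv2.imwrite(f"pics/{n}0.png",c["image"]); np.savez(f"{n}0.npz",**c)
    print(n,{k:c[k] for k in c if k not in("image","z_map")}, (-np.array(c["R"]).T@c["t"]))
E
```

```text
{'time_s': 0.0, 'joints': array([ 9.41587303e-01,  3.13475248e-01,  1.49845415e+00,  1.90267649e-05,
        1.33098544e+00, -2.23414681e-01]), 'dq': array([-0.00086912, -0.00031264, -0.00076074, -0.00062659,  0.00032222,
        0.00147696]), 'tau': array([-1.16257248e-03, -4.12257600e+01, -2.59740025e+01, -2.47921498e-04,
        4.12830646e-03,  2.85353565e-06]), 'eef_pos': array([207.11623177, 482.16451844, 249.71571232]), 'ee_rot': array([-2.81784318e-04,  2.01510089e-01,  9.79486216e-01, -5.98101165e-04]), 'force': array([-0.72165648, -0.50732147, -0.3322477 ]), 'wrist_torque': array([-0.03241724, -0.00455911, -0.01363001]), 'grip_force': 0.0, 'grip_width': 1.00118834245929}
top {'vertical_fov': 56.02985823910031, 'cx': 258.8064629940757, 'cy': 197.76621236199762, 'k1': 0.016365454771939663, 'R': array([[ 0.02149391, -0.99968603,  0.01287864],
       [-0.99799127, -0.02222176, -0.05932644],
       [ 0.059594  , -0.01157762, -0.99815556]]), 't': array([ -21.22863952,  549.99786535, 1121.76899158])} [ 482.49865644    3.98735709 1152.60276115]
side {'vertical_fov': 45.32313410804886, 'cx': 251.63262805457586, 'cy': 182.6364296018052, 'k1': -0.10794538996479214, 'R': array([[ 0.77260858, -0.63455159,  0.02050021],
       [-0.39926854, -0.51073424, -0.76140343],
       [ 0.49361992,  0.58008173, -0.64795414]]), 't': array([-406.38877191,  265.07176154,  922.21518523])} [ -35.40951665 -657.45360076  807.71074621]
```

View pics/top0.png

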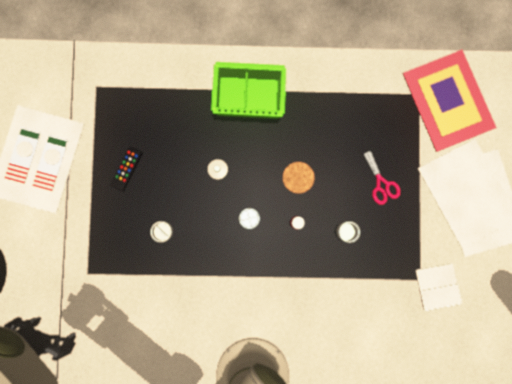

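View pics/side0.png

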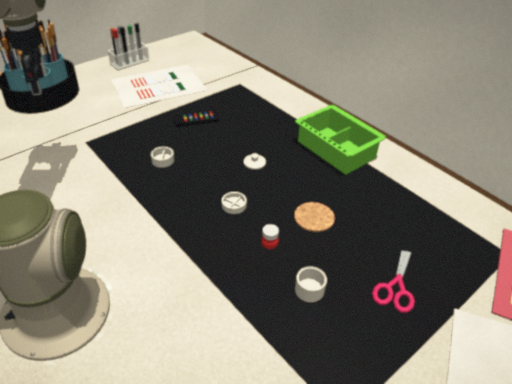

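The top view shows the lid at (218,169), the coaster at (298,178), the four-well dish at (249,218), the two-well dish at (161,232), the deep dish at (349,232) and the pot at (298,223). The side view agrees: lid (255,160), coaster (314,217), four-well (234,203), two-well (162,157), deep dish (311,284).

```bash
cat >> h.py <<'E'
from scipy.optimize import least_squares
def fitc(P):
    r=least_squares(lambda q:np.hypot(P[:,0]-q[0],P[:,1]-q[1])-q[2],[*P.mean(0)[:2],30],loss="soft_l1",f_scale=1.5); return r.x
def blob(c,u,v,rad,zrim,col=None):
    """outline of light blob around pixel, projected on plane z=zrim, fit circle"""
    g=c["image"].astype(int)
    m=(g.min(2)>90) if col is None else ((g[...,2]-g[...,0])>60)
    n=np.zeros(m.shape,np.uint8); cv2.circle(n,(u,v),rad,1,-1)
    m=(m&(n>0)).astype(np.uint8)
    cs,_=cv2.findContours(m,cv2.RETR_EXTERNAL,cv2.CHAIN_APPROX_NONE)
    k=max(cs,key=cv2.contourArea); k=cv2.convexHull(k)[:,0]
    return k
E
python3 - <<'E'
from h import *
top=dict(np.load("top0.npz")); side=dict(np.load("side0.npz"))
items={"deep":(349,232,311,284,46),"two":(161,232,162,157,32),"four":(249,218,234,203,24),"lid":(218,169,255,160,11),"coaster":(298,178,314,217,6),"pot":(298,223,270,237,46)}
for n,(a,b,p,q,h) in items.items():
    for nm,c,u,v,rad in(("top",top,a,b,17),("side",side,p,q,27)):
        P=cloud(c).reshape(384,512,3)
        uu,vv=np.meshgrid(np.arange(512),np.arange(384))
        near=np.hypot(uu-u,vv-v)<rad+4
        X=P[near&np.isfinite(P[...,0])]
        ztab=np.percentile(X[:,2],10)
        rim=X[np.abs(X[:,2]-h)<4]
        f=fitc(rim) if len(rim)>8 else None
        print(n,nm,"tab %.1f max %.1f"%(ztab,np.percentile(X[:,2],99)),len(rim),"depthfit",np.round(f,1) if f is not None else 0, end=" ")
        if n!="pot":
            k=blob(c,u,v,rad+3,h,1 if n=="coaster" else None)
            W=np.array([world(c,*x,h) for x in k]); e=cv2.minEnclosingCircle(W[:,:2].astype(np.float32))
            print("outline",np.round(fitc(W),1),np.round(e[0],1),round(e[1],1))
        else: print()
E
python3 - <<'E'
import cv2,numpy as np
t=cv2.imread("pics/top0.png"); s=cv2.imread("pics/side0.png")
cs=[t[200:260,130:190],t[190:250,220:280],t[200:260,320:380],s[130:190,130:190],s[175:235,205:265],s[250:310,280:340]]
cs=[cv2.resize(x,(260,260),interpolation=cv2.INTER_CUBIC) for x in cs]
cv2.imwrite("pics/crop0.png",np.vstack([np.hstack(cs[:3]),np.hstack(cs[3:])]))
E
```

```text
deep top tab -2.3 max 47.6 84 depthfit [ 451.8 -285.8   29. ] outline [ 451.1 -286.7   34.4] [ 450.9 -286.7] 34.9
deep side tab -0.9 max 47.5 187 depthfit [ 448.  -288.7   28.8] outline [ 438.1 -294.5   42.4] [ 438.3 -295.5] 45.8
two top tab -2.8 max 32.2 76 depthfit [440.2 292.2  28.8] outline [439.3 290.9  33.9] [439.3 290.6] 34.6
two side tab -0.4 max 33.2 104 depthfit [436.7 291.   28.4] outline [432.2 280.1  43.4] [432.8 280. ] 48.8
four top tab -2.7 max 24.7 68 depthfit [486.3  21.4  29. ] outline [485.6  20.1  34.9] [485.7  19.9] 35.2
four side tab -0.6 max 25.2 129 depthfit [483.   19.8  28.9] outline [479.4  14.9  38.1] [480.   14.7] 41.0
lid top tab -2.7 max 31.7 223 depthfit [640.6 125.9  23.9] outline [639.6 124.6  33.6] [639.5 124.6] 34.1
lid side tab -0.7 max 27.8 174 depthfit [636.3 123.9  25.5] outline [638.3 124.3  34. ] [639.4 125.4] 36.7
coaster top tab -1.6 max 10.1 807 depthfit [ 619.7 -132.7   38.2] outline [ 620.1 -133.5   51.7] [ 620.2 -133.5] 52.0
coaster side tab -0.6 max 9.1 1400 depthfit [ 618.  -131.5   45. ] outline [ 617.5 -133.9   50.8] [ 617.4 -133.5] 51.7
pot top tab -2.9 max 47.0 105 depthfit [ 476.  -128.7   12.9] 
pot side tab -0.9 max 47.6 158 depthfit [ 472.4 -131.1   13.6]
```

View pics/crop0.png

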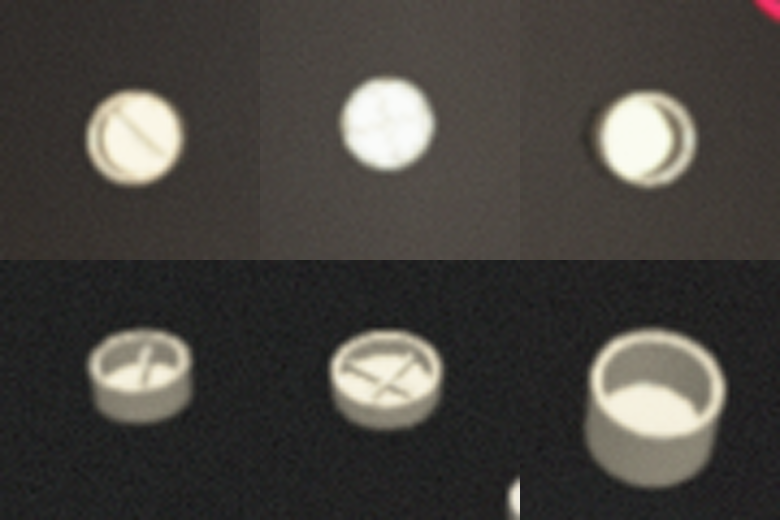

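The crops confirm the identities: one ridge at left, crossed ridges in the middle, and the undivided dish at right. I'll turn the tool first so that its y points along world x and its x along world y, and use that yaw for every piece.

>>> move_arm --moves '[{"turn": [0, 0, 0.1164], "translation": [0, 0, 0], "hand": 1}, {"turn": [0, 0, 0.1164], "translation": [0, 0, 0], "hand": 1}, {"turn": [0, 0, 0.1164], "translation": [0, 0, 0], "hand": 1}, {"turn": [0, 0, 0.1164], "translation": [0, 0, 0], "hand": 1}, {"turn": [0, 0, 0.1164], "translation": [0, 0, 0], "hand": 1}, {"turn": [0, 0, 0.1164], "translation": [0, 0, 0], "hand": 1}, {"turn": [0, 0, 0.1164], "translation": [0, 0, 0], "hand": 1}, {"turn": [0, 0, 0.1164], "translation": [0, 0, 0], "hand": 1}, {"turn": [0, 0, 0.1164], "translation": [0, 0, 0], "hand": 1}, {"turn": [0, 0, 0.1164], "translation": [0, 0, 0], "hand": 1}]'

```text
time_s: 0.93
eef_pos: [207.2, 482.2, 249.9]
ee_rot: [0.0, 0.709, 0.705, -0.0]
force: [0.3, -0.3, 0.8]
grip_width: 1.0
grip_force: 0.0
```

>>> move_arm --moves '[{"turn": [0, 0, 0], "translation": [-35, 12, 0], "hand": 1}, {"turn": [0, 0, 0], "translation": [-38, 12, 0], "hand": 1}, {"turn": [0, 0, 0], "translation": [-38, 12, 0], "hand": 1}, {"turn": [0, 0, 0], "translation": [-38, 12, 0], "hand": 1}, {"turn": [0, 0, 0], "translation": [-38, 12, 0], "hand": 1}, {"turn": [0, 0, 0], "translation": [-38, 12, 0], "hand": 1}, {"turn": [0, 0, 0], "translation": [-38, 12, 0], "hand": 1}, {"turn": [0, 0, 0], "translation": [-38, 12, 0], "hand": 1}, {"turn": [0, 0, 0], "translation": [-38, 12, 0], "hand": 1}, {"turn": [0, 0, 0], "translation": [-38, 12, 0], "hand": 1}]'

```text
time_s: 1.77
eef_pos: [327.5, 103.7, 250.3]
ee_rot: [0.0, 0.707, 0.708, 0.0]
force: [1.0, 0.4, 0.2]
grip_width: 1.003
grip_force: 0.0
```

>>> move_arm --moves '[{"turn": [0, 0, 0], "translation": [-38, 12, 10], "hand": 1}, {"turn": [0, 0, 0], "translation": [-38, 12, 10], "hand": 1}, {"turn": [0, 0, 0], "translation": [-38, 12, 10], "hand": 1}, {"turn": [0, 0, 0], "translation": [-38, 12, 10], "hand": 1}, {"turn": [0, 0, 0], "translation": [-38, 12, 10], "hand": 1}, {"turn": [0, 0, 0], "translation": [-38, 12, 10], "hand": 1}, {"turn": [0, 0, 0], "translation": [-38, 12, 10], "hand": 1}, {"turn": [0, 0, 0], "translation": [-38, 12, 10], "hand": 1}, {"turn": [0, 0, 0], "translation": [-38, 12, 10], "hand": 1}, {"turn": [0, 0, 0], "translation": [-38, 12, 10], "hand": 1}]'

```text
time_s: 2.6
eef_pos: [448.0, -276.4, 149.4]
ee_rot: [-0.0, 0.707, 0.707, 0.0]
force: [-0.0, 0.8, 0.3]
grip_width: 0.997
grip_force: 0.0
```

>>> move_arm --moves '[{"turn": [0, 0, 0], "translation": [-13, 2, 20], "hand": 1}, {"turn": [0, 0, 0], "translation": [0, 0, 20], "hand": 1}, {"turn": [0, 0, 0], "translation": [0, 0, 0], "hand": 1}, {"turn": [0, 0, 0], "translation": [0, 0, 0], "hand": 1}]'

```text
time_s: 2.93
eef_pos: [449.6, -286.9, 109.8]
ee_rot: [-0.001, 0.707, 0.707, 0.0]
force: [0.7, -0.1, -0.2]
grip_width: 1.001
grip_force: 0.0
```

Run:
```python
from h import *
s=sense();print(s["eef_pos"],s["ee_rot"],s["joints"])
c=capture("side"); P=cloud(c)
cv2.imwrite("pics/side1.png",cv2.resize(c["image"][150:330,190:430],(800,600),interpolation=cv2.INTER_CUBIC))
t=capture("top"); 
cv2.imwrite("pics/top1.png",cv2.resize(t["image"][150:300,280:440],(640,600),interpolation=cv2.INTER_CUBIC))
np.savez("side1.npz",**c);np.savez("top1.npz",**t)
```

```text
[ 449.62768867 -286.92896854  109.81508221] [-1.20838825e-03  7.06778506e-01  7.07433872e-01  2.63937677e-05] [-7.87828530e-01  4.84766734e-01  1.64390426e+00  5.38965182e-05
  1.01533858e+00 -7.88783835e-01]
```

View pics/side1.png

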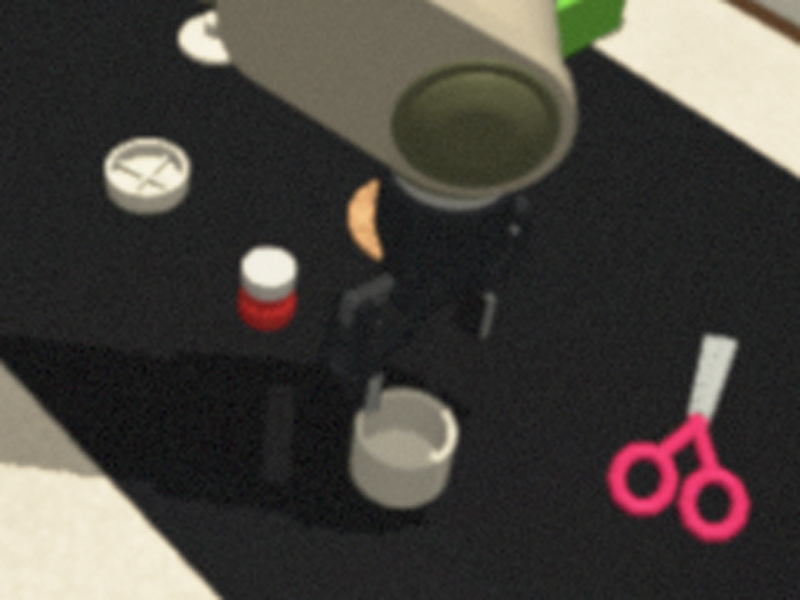

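The side crop shows the open gripper above the deep dish, with the near pad tip at crop (375,410) and the far pad tip at (485,335). I'll get the tip height from these.

Run:
```python
from h import *
c=dict(np.load("side1.npz")); P=cloud(c)
for u,v in((302,272),(335,250)):
    print("ray", [np.round(world(c,u,v,z),1) for z in(88,94,100,106)])
    for dv in(-4,-2,0): print([np.round(P[v+dv,u+du],0) for du in(-2,-1,0,1,2)])
m=(np.abs(P[...,1]+287)<16)&(np.abs(P[...,0]-450)<60)&(P[...,2]>65)&(P[...,2]<125)
X=P[m]; 
for lo,hi in((385,415),(485,515)):
    Y=X[(X[:,0]>lo)&(X[:,0]<hi)]; print(lo,len(Y),np.round(np.percentile(Y[:,2],[0,2,5,10]),1),np.round(np.median(Y[Y[:,2]<np.percentile(Y[:,2],30)],0),1))
```

```text
ray [array([ 418.2, -285.7,   88. ]), array([ 414.4, -288.8,   94. ]), array([ 410.6, -291.9,  100. ]), array([ 406.8, -295. ,  106. ])]
[array([ 401., -293.,  121.]), array([ 400., -297.,  125.]), array([ 401., -298.,  126.]), array([ 404., -298.,  123.]), array([ 456., -259.,   45.])]
[array([ 400., -295.,  117.]), array([ 400., -297.,  120.]), array([ 402., -298.,  118.]), array([ 405., -299.,  117.]), array([ 452., -263.,   46.])]
[array([ 401., -295.,  111.]), array([ 400., -298.,  114.]), array([ 402., -299.,  114.]), array([ 405., -299.,  111.]), array([ 453., -262.,   37.])]
ray [array([ 512.3, -287.2,   88. ]), array([ 507.8, -290.3,   94. ]), array([ 503.2, -293.4,  100. ]), array([ 498.6, -296.5,  106. ])]
[array([ 492., -294.,  121.]), array([ 493., -296.,  122.]), array([ 493., -299.,  124.]), array([ 497., -298.,  120.]), array([ 591., -237.,    2.])]
[array([ 493., -294.,  114.]), array([ 493., -297.,  117.]), array([ 494., -299.,  118.]), array([ 498., -298.,  113.]), array([ 586., -242.,    2.])]
[array([ 492., -296.,  110.]), array([ 494., -297.,  110.]), array([ 495., -299.,  110.]), array([ 580., -244.,    1.]), array([ 583., -245.,   -0.])]
385 57 [104.8 105.3 108.9 110.1] [ 399.5 -294.7  110.5]
485 76 [102.7 103.9 105.4 107.2] [ 492.8 -289.7  108.8]
```

Tip lead is about 6 mm when fully open, which matches the spec. The gripper's known pose also shows the side camera reads about 3.5 mm low in x, so the deep dish is at about (451.5,-287). Descending to TCP z = 30 and gripping.

>>> move_arm --moves '[{"turn": [0, 0, 0], "translation": [0, 2, 15], "hand": 1}, {"turn": [0, 0, 0], "translation": [0, 0, 20], "hand": 1}, {"turn": [0, 0, 0], "translation": [0, 0, 20], "hand": 1}, {"turn": [0, 0, 0], "translation": [0, 0, 15], "hand": 1}, {"turn": [0, 0, 0], "translation": [0, 0, 10], "hand": 1}, {"turn": [0, 0, 0], "translation": [0, 0, 0], "hand": 1}]'

```text
time_s: 3.53
eef_pos: [451.8, -286.8, 29.7]
ee_rot: [-0.001, 0.707, 0.708, -0.0]
force: [0.2, 0.4, 0.3]
grip_width: 0.999
grip_force: 0.0
```

>>> move_arm --moves '[{"turn": [0, 0, 0], "translation": [0, 0, 0], "hand": 0.6}, {"turn": [0, 0, 0], "translation": [0, 0, 0], "hand": 0.6}, {"turn": [0, 0, 0], "translation": [0, 0, 0], "hand": 0.6}, {"turn": [0, 0, 0], "translation": [0, 0, 0], "hand": 0.6}, {"turn": [0, 0, 0], "translation": [0, 0, 0], "hand": 0.6}, {"turn": [0, 0, 0], "translation": [0, 0, 0], "hand": 0.6}, {"turn": [0, 0, 0], "translation": [0, 0, 0], "hand": 0.6}, {"turn": [0, 0, 0], "translation": [0, 0, 0], "hand": 0.6}]' --grip_force 35

```text
time_s: 4.2
eef_pos: [452.5, -287.8, 32.0]
ee_rot: [0.001, 0.707, 0.708, -0.0]
force: [-1.6, 1.2, 5.8]
grip_width: 0.72
grip_force: 37.5
```

>>> move_arm --moves '[{"turn": [0, 0, 0], "translation": [0, 0, -8], "hand": 0.6}, {"turn": [0, 0, 0], "translation": [0, 0, -18], "hand": 0.6}, {"turn": [0, 0, 0], "translation": [0, 0, -24], "hand": 0.6}, {"turn": [0, 0, 0], "translation": [22, 24, -10], "hand": 0.6}, {"turn": [0, 0, 0], "translation": [22, 24, 0], "hand": 0.6}, {"turn": [0, 0, 0], "translation": [22, 24, 0], "hand": 0.6}, {"turn": [0, 0, 0], "translation": [22, 24, 0], "hand": 0.6}, {"turn": [0, 0, 0], "translation": [22, 24, 0], "hand": 0.6}, {"turn": [0, 0, 0], "translation": [22, 24, 0], "hand": 0.6}, {"turn": [0, 0, 0], "translation": [22, 24, 0], "hand": 0.6}]'

```text
time_s: 5.03
eef_pos: [621.1, -131.9, 91.6]
ee_rot: [0.001, 0.707, 0.708, 0.0]
force: [0.2, -1.3, -1.1]
grip_width: 0.716
grip_force: 38.8
```

>>> move_arm --moves '[{"turn": [0, 0, 0], "translation": [0, 0, 0], "hand": 0.6}, {"turn": [0, 0, 0], "translation": [0, 0, 0], "hand": 0.6}, {"turn": [0, 0, 0], "translation": [0, 0, 0], "hand": 0.6}]'

```text
time_s: 5.28
eef_pos: [619.6, -133.4, 90.8]
ee_rot: [0.0, 0.707, 0.707, -0.0]
force: [-0.0, -0.1, -2.7]
grip_width: 0.72
grip_force: 39.0
```

Run:
```python
from h import *
s=sense();print(s["eef_pos"],s["ee_rot"],s["force"],s["grip_width"])
c=capture("side"); P=cloud(c); e=s["eef_pos"]
cv2.imwrite("pics/side2.png",cv2.resize(c["image"][110:290,210:450],(800,600),interpolation=cv2.INTER_CUBIC))
np.savez("side2.npz",**c)
```

```text
[ 619.61083244 -133.44124117   90.83695578] [ 1.28400829e-04  7.06722660e-01  7.07490679e-01 -6.90780853e-05] [-0.03263779 -0.05926184 -2.67409502] 0.7201687410970847
```

View pics/side2.png

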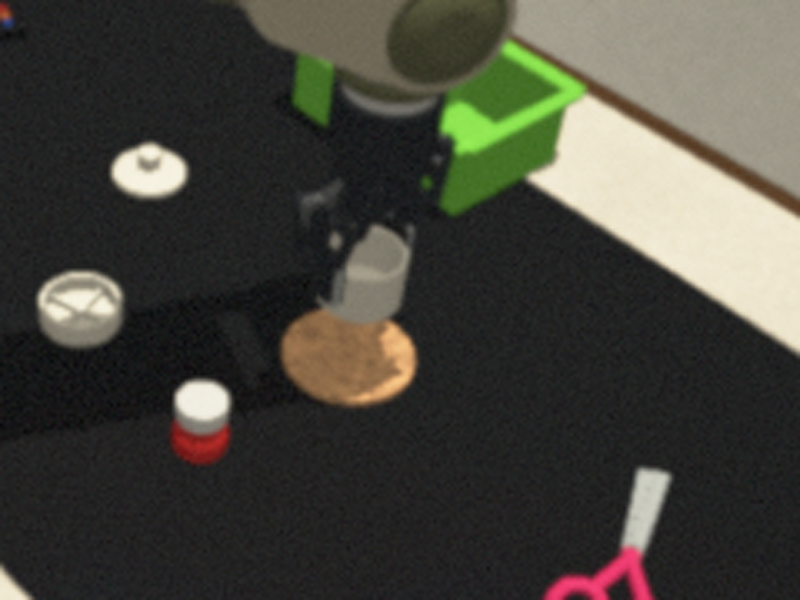

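The dish is held upright over the coaster, with no tilt beyond the lens lean at that pixel. Lowering it gently.

>>> move_arm --moves '[{"turn": [0, 0, 0], "translation": [0, 1, 15], "hand": 0.6}, {"turn": [0, 0, 0], "translation": [0, 0, 15], "hand": 0.6}, {"turn": [0, 0, 0], "translation": [0, 0, 12], "hand": 0.6}, {"turn": [0, 0, 0], "translation": [0, 0, 5], "hand": 0.6}, {"turn": [0, 0, 0], "translation": [0, 0, 2], "hand": 0.6}, {"turn": [0, 0, 0], "translation": [0, 0, 0], "hand": 0.6}]'

```text
time_s: 5.83
eef_pos: [620.7, -133.6, 41.4]
ee_rot: [-0.0, 0.707, 0.707, -0.0]
force: [0.4, 0.0, -1.7]
grip_width: 0.718
grip_force: 39.0
```

>>> move_arm --moves '[{"turn": [0, 0, 0], "translation": [0, 0, 1], "hand": 0.6}, {"turn": [0, 0, 0], "translation": [0, 0, 1], "hand": 0.6}, {"turn": [0, 0, 0], "translation": [0, 0, 0], "hand": 0.6}]'

```text
time_s: 6.08
eef_pos: [621.0, -133.3, 39.7]
ee_rot: [0.0, 0.707, 0.707, 0.0]
force: [0.2, 0.1, -2.5]
grip_width: 0.716
grip_force: 39.0
```

>>> move_arm --moves '[{"turn": [0, 0, 0], "translation": [0, 0, 1], "hand": 0.6}, {"turn": [0, 0, 0], "translation": [0, 0, 0], "hand": 0.6}]'

```text
time_s: 6.25
eef_pos: [620.9, -133.2, 38.3]
ee_rot: [0.0, 0.707, 0.707, 0.0]
force: [-0.3, -0.3, -1.4]
grip_width: 0.715
grip_force: 39.0
```

>>> move_arm --moves '[{"turn": [0, 0, 0], "translation": [0, 0, 1], "hand": 0.6}, {"turn": [0, 0, 0], "translation": [0, 0, 0], "hand": 0.6}]'

```text
time_s: 6.42
eef_pos: [621.0, -133.2, 38.1]
ee_rot: [0.0, 0.707, 0.708, 0.0]
force: [-2.2, 1.6, 5.4]
grip_width: 0.719
grip_force: 39.5
```

>>> move_arm --moves '[{"turn": [0, 0, 0], "translation": [0, 0, 1], "hand": 0.6}, {"turn": [0, 0, 0], "translation": [0, 0, 0], "hand": 0.6}]'

```text
time_s: 6.58
eef_pos: [621.0, -133.2, 38.0]
ee_rot: [0.0, 0.707, 0.708, -0.0]
force: [-6.0, 2.1, 13.4]
grip_width: 0.718
grip_force: 40.2
```

Touchdown was at TCP 38.1, as predicted. Relieving the load, opening and rising.

>>> move_arm --moves '[{"turn": [0, 0, 0], "translation": [0, 0, -1.5], "hand": 0.65}, {"turn": [0, 0, 0], "translation": [0, 0, 0], "hand": 0.8}, {"turn": [0, 0, 0], "translation": [0, 0, 0], "hand": 1}, {"turn": [0, 0, 0], "translation": [0, 0, 0], "hand": 1}, {"turn": [0, 0, 0], "translation": [0, 0, 0], "hand": 1}, {"turn": [0, 0, 0], "translation": [0, 0, 0], "hand": 1}, {"turn": [0, 0, 0], "translation": [0, 0, 0], "hand": 1}]'

```text
time_s: 7.17
eef_pos: [620.9, -133.2, 37.7]
ee_rot: [-0.0, 0.707, 0.707, -0.0]
force: [-0.9, 0.1, 0.3]
grip_width: 1.003
grip_force: 0.0
```

>>> move_arm --moves '[{"turn": [0, 0, 0], "translation": [0, 0, -10], "hand": 1}, {"turn": [0, 0, 0], "translation": [0, 0, -20], "hand": 1}, {"turn": [0, 0, 0], "translation": [0, 0, -30], "hand": 1}, {"turn": [0, 0, 0], "translation": [20, -10, -30], "hand": 1}, {"turn": [0, 0, 0], "translation": [38, -16, -12], "hand": 1}, {"turn": [0, 0, 0], "translation": [38, -16, 0], "hand": 1}, {"turn": [0, 0, 0], "translation": [38, -16, 0], "hand": 1}, {"turn": [0, 0, 0], "translation": [38, -16, 0], "hand": 1}, {"turn": [0, 0, 0], "translation": [38, -16, 0], "hand": 1}, {"turn": [0, 0, 0], "translation": [38, -16, 0], "hand": 1}]'

```text
time_s: 8.0
eef_pos: [514.2, 115.1, 140.4]
ee_rot: [0.0, 0.707, 0.707, 0.0]
force: [1.0, 1.1, -0.9]
grip_width: 0.999
grip_force: 0.0
```

```bash
cat >> h.py <<'E'
def meas(u,v,zr,rad=28,tag="side",h=4):
    c=capture(tag);P=cloud(c);uu,vv=np.meshgrid(np.arange(512),np.arange(384))
    X=P[(np.hypot(uu-u,vv-v)<rad)&np.isfinite(P[...,0])]; r=X[np.abs(X[:,2]-zr)<h]
    f=fitc(r); a=np.linalg.lstsq(np.c_[r[:,:2]-f[:2],np.ones(len(r))],r[:,2],rcond=None)[0]
    return np.round(f,1),len(r),"tilt/height",np.round(a,3),c
E
python3 - <<'E'
from h import *
s=sense();print(s["eef_pos"],s["grip_width"])
for t,u,v,r in(("top",298,180,22),("side",314,200,32)): print(t,meas(u,v,52,r,t)[:4])
E
```

```text
[514.15306357 115.11567572 140.38959933] 0.9988626741849503
top (array([ 623.2, -131.5,   28.8]), 79, 'tilt/height', array([1.7000e-02, 9.0000e-03, 5.1964e+01]))
side (array([ 619.6, -133.8,   29.2]), 132, 'tilt/height', array([-1.1000e-02, -1.0000e-03,  5.1752e+01]))
```

Deep dish: the two cameras average (621.4,-132.7) with the rim at z = 52, upright and within about 2 mm of the coaster centre. Next is the two-well dish at (438.5, 291.5).

>>> move_arm --moves '[{"turn": [0, 0, 0], "translation": [35, -15, 0], "hand": 1}, {"turn": [0, 0, 0], "translation": [35, -15, 0], "hand": 1}, {"turn": [0, 0, 0], "translation": [35, -15, 0], "hand": 1}, {"turn": [0, 0, 0], "translation": [35, -15, 0], "hand": 1}, {"turn": [0, 0, 0], "translation": [36.5, -16, 15], "hand": 1}, {"turn": [0, 0, 0], "translation": [0, 0, 20], "hand": 1}, {"turn": [0, 0, 0], "translation": [0, 0, 20], "hand": 1}, {"turn": [0, 0, 0], "translation": [0, 0, 0], "hand": 1}, {"turn": [0, 0, 0], "translation": [0, 0, 0], "hand": 1}]'

```text
time_s: 8.85
eef_pos: [439.4, 288.9, 85.1]
ee_rot: [-0.0, 0.707, 0.707, -0.0]
force: [1.2, -0.3, 0.8]
grip_width: 1.001
grip_force: 0.0
```

>>> move_arm --moves '[{"turn": [0, 0, 0], "translation": [2.6, 0, 15], "hand": 1}, {"turn": [0, 0, 0], "translation": [0, 0, 20], "hand": 1}, {"turn": [0, 0, 0], "translation": [0, 0, 16], "hand": 1}, {"turn": [0, 0, 0], "translation": [0, 0, 12], "hand": 1}, {"turn": [0, 0, 0], "translation": [0, 0, 0], "hand": 1}, {"turn": [0, 0, 0], "translation": [0, 0, 0], "hand": 1}]'

```text
time_s: 9.35
eef_pos: [440.2, 291.6, 23.0]
ee_rot: [0.0, 0.707, 0.707, 0.001]
force: [-0.5, 0.7, 0.7]
grip_width: 1.0
grip_force: 0.0
```

>>> move_arm --moves '[{"turn": [0, 0, 0], "translation": [0, 0, 0], "hand": 0.6}, {"turn": [0, 0, 0], "translation": [0, 0, 0], "hand": 0.6}, {"turn": [0, 0, 0], "translation": [0, 0, 0], "hand": 0.6}, {"turn": [0, 0, 0], "translation": [0, 0, 0], "hand": 0.6}, {"turn": [0, 0, 0], "translation": [0, 0, 0], "hand": 0.6}, {"turn": [0, 0, 0], "translation": [0, 0, 0], "hand": 0.6}, {"turn": [0, 0, 0], "translation": [0, 0, 0], "hand": 0.6}, {"turn": [0, 0, 0], "translation": [0, 0, 0], "hand": 0.6}]' --grip_force 35

```text
time_s: 10.02
eef_pos: [440.0, 291.9, 23.5]
ee_rot: [0.001, 0.707, 0.708, 0.001]
force: [-2.6, -1.5, 8.6]
grip_width: 0.714
grip_force: 37.1
```

>>> move_arm --moves '[{"turn": [0, 0, 0], "translation": [0, 0, -8], "hand": 0.6}, {"turn": [0, 0, 0], "translation": [0, 0, -18], "hand": 0.6}, {"turn": [0, 0, 0], "translation": [0, 0, -26], "hand": 0.6}, {"turn": [0, 0, 0], "translation": [-20, 8, -26], "hand": 0.6}, {"turn": [0, 0, 0], "translation": [-35, 15, -20], "hand": 0.6}, {"turn": [0, 0, 0], "translation": [-35, 15, 0], "hand": 0.6}, {"turn": [0, 0, 0], "translation": [-35, 15, 0], "hand": 0.6}, {"turn": [0, 0, 0], "translation": [-35, 15, 0], "hand": 0.6}, {"turn": [0, 0, 0], "translation": [-35, 15, 0], "hand": 0.6}, {"turn": [0, 0, 0], "translation": [-35, 15, 0], "hand": 0.6}]'

```text
time_s: 10.85
eef_pos: [537.5, 61.1, 120.2]
ee_rot: [0.0, 0.707, 0.707, 0.0]
force: [0.4, 0.0, -1.9]
grip_width: 0.71
grip_force: 38.7
```

>>> move_arm --moves '[{"turn": [0, 0, 0], "translation": [-35, 15, 0], "hand": 0.6}, {"turn": [0, 0, 0], "translation": [-35, 15, 0], "hand": 0.6}, {"turn": [0, 0, 0], "translation": [-35, 15, 0], "hand": 0.6}, {"turn": [0, 0, 0], "translation": [-35, 15, 0], "hand": 0.6}, {"turn": [0, 0, 0], "translation": [-35, 15, 0], "hand": 0.6}, {"turn": [0, 0, 0], "translation": [-20, 8, 0], "hand": 0.6}, {"turn": [0, 0, 0], "translation": [0, 0, 0], "hand": 0.6}, {"turn": [0, 0, 0], "translation": [0, 0, 0], "hand": 0.6}, {"turn": [0, 0, 0], "translation": [0, 0, 0], "hand": 0.6}, {"turn": [0, 0, 0], "translation": [0, 0, 0], "hand": 0.6}]'

```text
time_s: 11.68
eef_pos: [620.0, -130.8, 119.6]
ee_rot: [-0.0, 0.706, 0.708, 0.0]
force: [-1.1, -0.8, -1.3]
grip_width: 0.71
grip_force: 38.7
```

>>> move_arm --moves '[{"turn": [0, 0, 0], "translation": [-2.4, 1, 8], "hand": 0.6}, {"turn": [0, 0, 0], "translation": [0, 0, 14], "hand": 0.6}, {"turn": [0, 0, 0], "translation": [0, 0, 12], "hand": 0.6}, {"turn": [0, 0, 0], "translation": [0, 0, 4], "hand": 0.6}, {"turn": [0, 0, 0], "translation": [0, 0, 0], "hand": 0.6}, {"turn": [0, 0, 0], "translation": [0, 0, 0], "hand": 0.6}]'

```text
time_s: 12.18
eef_pos: [621.3, -134.2, 81.2]
ee_rot: [-0.0, 0.707, 0.708, -0.0]
force: [-0.2, 0.9, 0.0]
grip_width: 0.711
grip_force: 38.7
```

Run:
```python
from h import *
s=sense();print(s["eef_pos"],s["grip_width"])
c=capture("side"); np.savez("side3.npz",**c)
cv2.imwrite("pics/side3.png",cv2.resize(c["image"][150:240,260:380],(800,600),interpolation=cv2.INTER_CUBIC))
```

```text
[ 621.27686392 -134.18113021   81.19193329] 0.7105861661725489
```

View pics/side3.png

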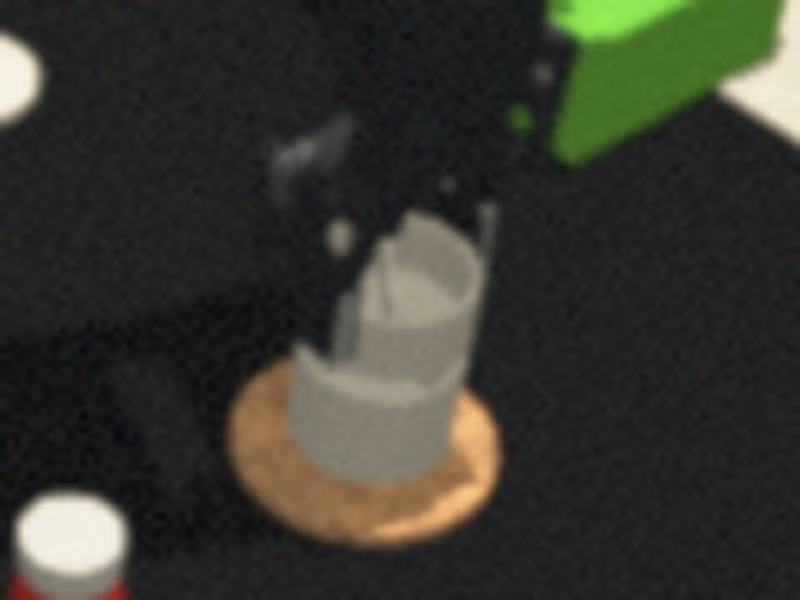

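The crop shows the two-well dish upright above the deep dish, with the upper rim's right edge at (487,280) and the lower's at (467,380). I'll check the alignment by depth.

Run:
```python
from h import *
c=dict(np.load("side3.npz"));P=cloud(c)
M=(np.hypot(P[...,0]-620,P[...,1]+134)<45)&(c["image"].min(2)>60)
# outer walls facing the camera: cylinder fit with known radius 31
for lo,hi in((12,46),(66,84)):
    X=P[M&(P[...,2]>lo)&(P[...,2]<hi)]
    d=np.array([-35-620,-657+134.]);d/=np.linalg.norm(d)
    Y=X[((X[:,:2]-[620,-134])@d>12)]
    q=least_squares(lambda q:np.hypot(Y[:,0]-q[0],Y[:,1]-q[1])-31,[620,-134],loss="soft_l1",f_scale=1).x
    print(lo,hi,len(Y),np.round(q,1))
X=P[M&(P[...,2]>50)&(P[...,2]<130)]; print(np.round(np.percentile(X[:,2],[50,90,95,99]),1))
# right silhouettes -> no; rim of upper at z ~90
r=P[M&(np.abs(P[...,2]-90)<4)]; print(len(r),np.round(fitc(r),1))
r=P[M&(np.abs(P[...,2]-52)<3)]; print(len(r),np.round(fitc(r),1))
```

```text
12 46 228 [ 621.2 -133. ]
66 84 111 [ 619.5 -133.1]
[ 77.2  90.7  93.1 109.7]
100 [ 620.1 -134.7   29.6]
58 [ 620.9 -132.8   30.2]
```

The two dishes agree to 1–2 mm, inside the 3 mm play. Shifting y by +1 mm and lowering.

>>> move_arm --moves '[{"turn": [0, 0, 0], "translation": [1, 0, 3], "hand": 0.6}, {"turn": [0, 0, 0], "translation": [0, 0, 2], "hand": 0.6}, {"turn": [0, 0, 0], "translation": [0, 0, 2], "hand": 0.6}, {"turn": [0, 0, 0], "translation": [0, 0, 0], "hand": 0.6}, {"turn": [0, 0, 0], "translation": [0, 0, 0], "hand": 0.6}]'

```text
time_s: 12.65
eef_pos: [621.2, -133.3, 74.1]
ee_rot: [-0.0, 0.707, 0.707, -0.0]
force: [-1.0, 0.3, -1.3]
grip_width: 0.709
grip_force: 38.7
```

>>> move_arm --moves '[{"turn": [0, 0, 0], "translation": [0, 0, 1], "hand": 0.6}, {"turn": [0, 0, 0], "translation": [0, 0, 0], "hand": 0.6}, {"turn": [0, 0, 0], "translation": [0, 0, 0], "hand": 0.6}]'

```text
time_s: 12.9
eef_pos: [621.2, -133.4, 73.2]
ee_rot: [0.0, 0.707, 0.707, 0.0]
force: [0.0, -0.2, -0.9]
grip_width: 0.717
grip_force: 38.7
```

>>> move_arm --moves '[{"turn": [0, 0, 0], "translation": [0, 0, 1], "hand": 0.6}, {"turn": [0, 0, 0], "translation": [0, 0, 0], "hand": 0.6}, {"turn": [0, 0, 0], "translation": [0, 0, 0], "hand": 0.6}]'

```text
time_s: 13.15
eef_pos: [621.2, -133.3, 72.1]
ee_rot: [-0.0, 0.707, 0.707, -0.0]
force: [1.2, 0.6, -1.2]
grip_width: 0.714
grip_force: 38.7
```

Below the 75.5 level without contact, so the foot is entering.

>>> move_arm --moves '[{"turn": [0, 0, 0], "translation": [0, 0, 1], "hand": 0.6}, {"turn": [0, 0, 0], "translation": [0, 0, 0], "hand": 0.6}, {"turn": [0, 0, 0], "translation": [0, 0, 0], "hand": 0.6}]'

```text
time_s: 13.4
eef_pos: [621.2, -133.3, 71.1]
ee_rot: [-0.0, 0.707, 0.707, -0.0]
force: [0.6, -0.9, -1.0]
grip_width: 0.712
grip_force: 38.7
```

>>> move_arm --moves '[{"turn": [0, 0, 0], "translation": [0, 0, 1], "hand": 0.6}, {"turn": [0, 0, 0], "translation": [0, 0, 0], "hand": 0.6}, {"turn": [0, 0, 0], "translation": [0, 0, 0], "hand": 0.6}]'

```text
time_s: 13.65
eef_pos: [621.4, -133.4, 70.6]
ee_rot: [0.0, 0.707, 0.707, 0.0]
force: [-0.9, 1.2, 3.5]
grip_width: 0.712
grip_force: 39.1
```

>>> move_arm --moves '[{"turn": [0, 0, 0], "translation": [0, 0, 1], "hand": 0.6}, {"turn": [0, 0, 0], "translation": [0, 0, 0], "hand": 0.6}, {"turn": [0, 0, 0], "translation": [0, 0, 0], "hand": 0.6}]'

```text
time_s: 13.9
eef_pos: [621.5, -133.5, 70.5]
ee_rot: [0.001, 0.707, 0.707, 0.0]
force: [-4.2, 1.7, 10.8]
grip_width: 0.71
grip_force: 39.8
```

Seated exactly at the predicted 70.5. Releasing and going to the four-well dish at about (484.5, 20.5).

>>> move_arm --moves '[{"turn": [0, 0, 0], "translation": [0, 0, -1.3], "hand": 0.65}, {"turn": [0, 0, 0], "translation": [0, 0, 0], "hand": 0.8}, {"turn": [0, 0, 0], "translation": [0, 0, 0], "hand": 1}, {"turn": [0, 0, 0], "translation": [0, 0, 0], "hand": 1}, {"turn": [0, 0, 0], "translation": [0, 0, 0], "hand": 1}, {"turn": [0, 0, 0], "translation": [0, 0, 0], "hand": 1}, {"turn": [0, 0, 0], "translation": [0, 0, -10], "hand": 1}, {"turn": [0, 0, 0], "translation": [0, 0, -20], "hand": 1}, {"turn": [0, 0, 0], "translation": [0, 0, -25], "hand": 1}, {"turn": [0, 0, 0], "translation": [10, -9, -15], "hand": 1}]'

```text
time_s: 14.73
eef_pos: [613.5, -124.8, 143.5]
ee_rot: [0.002, 0.707, 0.707, 0.001]
force: [0.0, 1.0, 0.7]
grip_width: 1.0
grip_force: 0.0
```

>>> move_arm --moves '[{"turn": [0, 0, 0], "translation": [28, -25, 0], "hand": 1}, {"turn": [0, 0, 0], "translation": [29, -26, 0], "hand": 1}, {"turn": [0, 0, 0], "translation": [29, -26, 0], "hand": 1}, {"turn": [0, 0, 0], "translation": [29, -26, 20], "hand": 1}, {"turn": [0, 0, 0], "translation": [29, -25, 25], "hand": 1}, {"turn": [0, 0, 0], "translation": [0, 0, 25], "hand": 1}, {"turn": [0, 0, 0], "translation": [0, 0, 0], "hand": 1}, {"turn": [0, 0, 0], "translation": [0, 0, 0], "hand": 1}, {"turn": [0, 0, 0], "translation": [0, 0, 0], "hand": 1}]'

```text
time_s: 15.48
eef_pos: [489.0, 15.8, 75.2]
ee_rot: [0.001, 0.707, 0.707, 0.001]
force: [0.1, -0.4, 1.1]
grip_width: 1.002
grip_force: 0.0
```

Run:
```python
from h import *
s=sense();print(s["eef_pos"],s["grip_width"])
print(meas(322,190,79,30,"side")[:4]); print(meas(298,180,79,22,"top")[:4])
```

```text
[489.00762019  15.76823504  75.18000944] 1.0020094071170276
(array([ 619.9, -133.9,   29.1]), 139, 'tilt/height', array([3.0000e-03, 6.0000e-03, 7.8413e+01]))
(array([ 623.6, -131.5,   28.8]), 76, 'tilt/height', array([1.0000e-03, 2.0000e-03, 7.8442e+01]))
```

Two-well seated: level, rim height about 79 as expected. Now gripping the four-well dish.

>>> move_arm --moves '[{"turn": [0, 0, 0], "translation": [4.7, -4, 12], "hand": 1}, {"turn": [0, 0, 0], "translation": [0, 0, 18], "hand": 1}, {"turn": [0, 0, 0], "translation": [0, 0, 15], "hand": 1}, {"turn": [0, 0, 0], "translation": [0, 0, 10], "hand": 1}, {"turn": [0, 0, 0], "translation": [0, 0, 0], "hand": 1}, {"turn": [0, 0, 0], "translation": [0, 0, 0], "hand": 1}]'

```text
time_s: 16.08
eef_pos: [484.0, 20.9, 19.1]
ee_rot: [0.0, 0.707, 0.707, 0.0]
force: [0.3, 0.2, 0.7]
grip_width: 0.999
grip_force: 0.0
```

>>> move_arm --moves '[{"turn": [0, 0, 0], "translation": [0, 0, 0], "hand": 0.6}, {"turn": [0, 0, 0], "translation": [0, 0, 0], "hand": 0.6}, {"turn": [0, 0, 0], "translation": [0, 0, 0], "hand": 0.6}, {"turn": [0, 0, 0], "translation": [0, 0, 0], "hand": 0.6}, {"turn": [0, 0, 0], "translation": [0, 0, 0], "hand": 0.6}, {"turn": [0, 0, 0], "translation": [0, 0, 0], "hand": 0.6}, {"turn": [0, 0, 0], "translation": [0, 0, 0], "hand": 0.6}, {"turn": [0, 0, 0], "translation": [0, 0, 0], "hand": 0.6}]' --grip_force 30

```text
time_s: 16.75
eef_pos: [484.1, 21.1, 19.8]
ee_rot: [0.001, 0.707, 0.707, 0.0]
force: [-1.3, -0.3, 7.5]
grip_width: 0.713
grip_force: 31.3
```

>>> move_arm --moves '[{"turn": [0, 0, 0], "translation": [0, 0, -8], "hand": 0.6}, {"turn": [0, 0, 0], "translation": [0, 0, -18], "hand": 0.6}, {"turn": [0, 0, 0], "translation": [0, 0, -26], "hand": 0.6}, {"turn": [0, 0, 0], "translation": [0, 0, -28], "hand": 0.6}, {"turn": [0, 0, 0], "translation": [-15, 13, -25], "hand": 0.6}, {"turn": [0, 0, 0], "translation": [-30, 26.5, -15], "hand": 0.6}, {"turn": [0, 0, 0], "translation": [-30, 26.5, 0], "hand": 0.6}, {"turn": [0, 0, 0], "translation": [-30, 26.5, 0], "hand": 0.6}, {"turn": [0, 0, 0], "translation": [-30, 27, 0], "hand": 0.6}, {"turn": [0, 0, 0], "translation": [-19.5, 17.5, 0], "hand": 0.6}]'

```text
time_s: 17.58
eef_pos: [621.5, -135.2, 139.1]
ee_rot: [0.001, 0.707, 0.707, 0.0]
force: [0.4, -0.2, -1.2]
grip_width: 0.713
grip_force: 33.4
```

>>> move_arm --moves '[{"turn": [0, 0, 0], "translation": [0, 0, 0], "hand": 0.6}, {"turn": [0, 0, 0], "translation": [0, 0, 12], "hand": 0.6}, {"turn": [0, 0, 0], "translation": [0, 0, 12], "hand": 0.6}, {"turn": [0, 0, 0], "translation": [0, 0, 8], "hand": 0.6}, {"turn": [0, 0, 0], "translation": [0, 0, 0], "hand": 0.6}, {"turn": [0, 0, 0], "translation": [0, 0, 0], "hand": 0.6}]'

```text
time_s: 18.08
eef_pos: [619.5, -131.6, 105.8]
ee_rot: [-0.001, 0.706, 0.708, -0.0]
force: [0.2, -1.0, -2.1]
grip_width: 0.715
grip_force: 33.4
```

Run:
```python
from h import *
s=sense();print(s["eef_pos"],s["ee_rot"],s["grip_width"],s["force"])
c=capture("side");P=cloud(c); z0=s["eef_pos"][2]-19.8
M=(np.hypot(P[...,0]-620,P[...,1]+134)<45)&(c["image"].min(2)>60)
r=P[M&(np.abs(P[...,2]-z0-24)<4)]; f=fitc(r); print(z0,len(r),np.round(f,1)); a=np.linalg.lstsq(np.c_[r[:,:2]-f[:2],np.ones(len(r))],r[:,2],rcond=None)[0];print(a)
cv2.imwrite("pics/side4.png",cv2.resize(c["image"][130:235,260:400],(800,600),interpolation=cv2.INTER_CUBIC))
```

```text
[ 619.53724562 -131.58426507  105.76117344] [-6.56354932e-04  7.06486109e-01  7.07726558e-01 -2.56787310e-04] 0.7151058715620849 [ 0.2129895  -1.04176853 -2.06735664]
85.96117344468126 104 [ 617.9 -132.6   29.6]
[ 1.20926889e-02 -7.92613751e-03  1.09412077e+02]
```

View pics/side4.png

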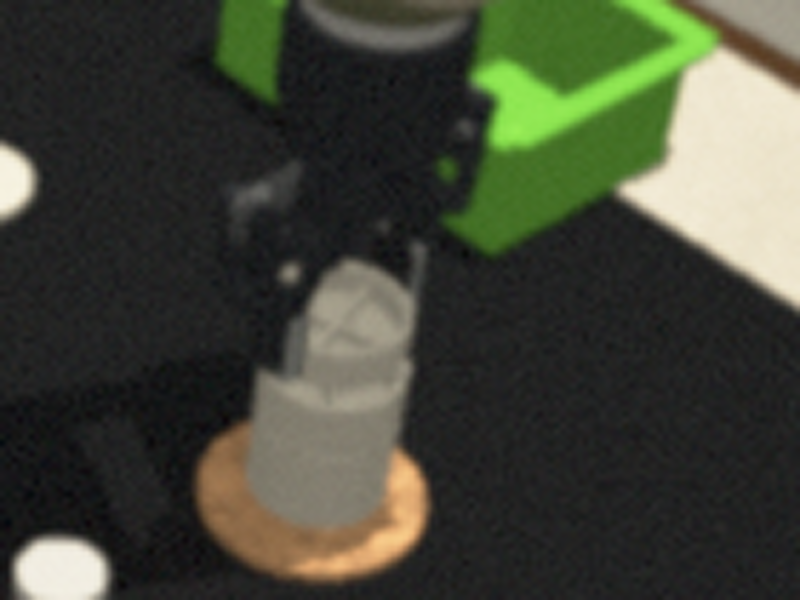

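The four-well dish is held level just above the stack. Correcting by x +2 and y -1.5 and lowering.

>>> move_arm --moves '[{"turn": [0, 0, 0], "translation": [-1.5, 2, 0], "hand": 0.6}, {"turn": [0, 0, 0], "translation": [0, 0, 2], "hand": 0.6}, {"turn": [0, 0, 0], "translation": [0, 0, 2], "hand": 0.6}, {"turn": [0, 0, 0], "translation": [0, 0, 0], "hand": 0.6}, {"turn": [0, 0, 0], "translation": [0, 0, 0], "hand": 0.6}]'

```text
time_s: 18.55
eef_pos: [621.9, -133.8, 102.1]
ee_rot: [-0.0, 0.707, 0.707, -0.0]
force: [0.5, 0.4, -0.7]
grip_width: 0.712
grip_force: 33.4
```

>>> move_arm --moves '[{"turn": [0, 0, 0], "translation": [0, 0, 2], "hand": 0.6}, {"turn": [0, 0, 0], "translation": [0, 0, 1], "hand": 0.6}, {"turn": [0, 0, 0], "translation": [0, 0, 1], "hand": 0.6}, {"turn": [0, 0, 0], "translation": [0, 0, 0], "hand": 0.6}, {"turn": [0, 0, 0], "translation": [0, 0, 0], "hand": 0.6}]'

```text
time_s: 18.97
eef_pos: [622.0, -133.8, 98.2]
ee_rot: [-0.0, 0.707, 0.707, -0.0]
force: [-0.7, -0.5, -0.7]
grip_width: 0.717
grip_force: 33.4
```

>>> move_arm --moves '[{"turn": [0, 0, 0], "translation": [0, 0, 1], "hand": 0.6}, {"turn": [0, 0, 0], "translation": [0, 0, 1], "hand": 0.6}, {"turn": [0, 0, 0], "translation": [0, 0, 0], "hand": 0.6}]'

```text
time_s: 19.22
eef_pos: [621.9, -133.8, 96.0]
ee_rot: [-0.0, 0.707, 0.707, -0.0]
force: [-0.6, -0.8, -0.9]
grip_width: 0.707
grip_force: 33.4
```

>>> move_arm --moves '[{"turn": [0, 0, 0], "translation": [0, 0, 1], "hand": 0.6}, {"turn": [0, 0, 0], "translation": [0, 0, 0], "hand": 0.6}, {"turn": [0, 0, 0], "translation": [0, 0, 0], "hand": 0.6}]'

```text
time_s: 19.47
eef_pos: [622.0, -133.9, 95.2]
ee_rot: [-0.0, 0.707, 0.707, -0.0]
force: [0.1, 0.2, -1.7]
grip_width: 0.716
grip_force: 33.4
```

>>> move_arm --moves '[{"turn": [0, 0, 0], "translation": [0, 0, 1], "hand": 0.6}, {"turn": [0, 0, 0], "translation": [0, 0, 0], "hand": 0.6}, {"turn": [0, 0, 0], "translation": [0, 0, 0], "hand": 0.6}]'

```text
time_s: 19.72
eef_pos: [622.0, -133.9, 94.2]
ee_rot: [-0.0, 0.707, 0.707, -0.0]
force: [-0.0, 0.2, -1.1]
grip_width: 0.711
grip_force: 33.4
```

>>> move_arm --moves '[{"turn": [0, 0, 0], "translation": [0, 0, 1], "hand": 0.6}, {"turn": [0, 0, 0], "translation": [0, 0, 0], "hand": 0.6}, {"turn": [0, 0, 0], "translation": [0, 0, 0], "hand": 0.6}]'

```text
time_s: 19.97
eef_pos: [622.2, -133.9, 93.9]
ee_rot: [0.0, 0.707, 0.707, 0.0]
force: [-1.1, 0.8, 5.8]
grip_width: 0.711
grip_force: 33.9
```

Seated at 93.9 against the predicted 93.8. Releasing and going to the lid at about (639, 125).

>>> move_arm --moves '[{"turn": [0, 0, 0], "translation": [0, 0, -0.7], "hand": 0.65}, {"turn": [0, 0, 0], "translation": [0, 0, 0], "hand": 0.8}, {"turn": [0, 0, 0], "translation": [0, 0, 0], "hand": 1}, {"turn": [0, 0, 0], "translation": [0, 0, 0], "hand": 1}, {"turn": [0, 0, 0], "translation": [0, 0, 0], "hand": 1}, {"turn": [0, 0, 0], "translation": [0, 0, 0], "hand": 1}, {"turn": [0, 0, 0], "translation": [0, 0, -10], "hand": 1}, {"turn": [0, 0, 0], "translation": [0, 0, -20], "hand": 1}, {"turn": [0, 0, 0], "translation": [0, 0, -25], "hand": 1}, {"turn": [0, 0, 0], "translation": [20, 1, -10], "hand": 1}]'

```text
time_s: 20.8
eef_pos: [623.9, -116.6, 163.0]
ee_rot: [0.003, 0.708, 0.706, 0.001]
force: [0.4, 0.0, 0.1]
grip_width: 1.0
grip_force: 0.0
```

>>> move_arm --moves '[{"turn": [0, 0, 0], "translation": [34, 2, 0], "hand": 1}, {"turn": [0, 0, 0], "translation": [34, 2, 0], "hand": 1}, {"turn": [0, 0, 0], "translation": [34, 2, 0], "hand": 0.8}, {"turn": [0, 0, 0], "translation": [34, 2, 0], "hand": 0.6}, {"turn": [0, 0, 0], "translation": [34, 2, 0], "hand": 0.5}, {"turn": [0, 0, 0], "translation": [34, 3, 10], "hand": 0.5}, {"turn": [0, 0, 0], "translation": [34, 3, 20], "hand": 0.5}, {"turn": [0, 0, 0], "translation": [0, 0, 30], "hand": 0.5}, {"turn": [0, 0, 0], "translation": [0, 0, 0], "hand": 0.5}, {"turn": [0, 0, 0], "translation": [0, 0, 0], "hand": 0.5}]'

```text
time_s: 21.63
eef_pos: [638.3, 123.9, 98.8]
ee_rot: [-0.001, 0.707, 0.708, -0.001]
force: [0.1, -0.5, 0.4]
grip_width: 0.501
grip_force: 0.0
```

Run:
```python
from h import *
s=sense();print(s["eef_pos"],s["ee_rot"],s["grip_width"])
print(meas(325,180,98,30,"side")[:4]); print(meas(298,180,98,22,"top")[:4])
c=dict(np.load("side0.npz"));t=dict(np.load("top0.npz"))
for c in(c,t):
    P=cloud(c);X=P[(np.hypot(P[...,0]-638,P[...,1]-125)<25)&(P[...,2]>24)]; print("knob",len(X),np.round(np.median(X,0),1),np.round((X.min(0)+X.max(0))/2,1))
```

```text
[638.3405345  123.94510454  98.78044445] [-6.91782003e-04  7.06685907e-01  7.07526498e-01 -8.96877720e-04] 0.500599144409032
(array([ 620.9, -135.2,   29.2]), 149, 'tilt/height', array([-5.0000e-03, -3.0000e-03,  9.7502e+01]))
(array([ 624.3, -132.9,   28.8]), 90, 'tilt/height', array([ 5.0000e-03, -1.0000e-02,  9.7396e+01]))
knob 36 [634.5 122.9  30.7] [636.8 123.9  30.1]
knob 33 [639.7 126.3  31.4] [640.  125.3  30.4]
```

Four-well seated: level, rim about 98, centred near (622.5,-134). Lowering the half-open gripper onto the knob, TCP z = 40.

>>> move_arm --moves '[{"turn": [0, 0, 0], "translation": [0.8, 0, 12], "hand": 0.5}, {"turn": [0, 0, 0], "translation": [0, 0, 18], "hand": 0.5}, {"turn": [0, 0, 0], "translation": [0, 0, 15], "hand": 0.5}, {"turn": [0, 0, 0], "translation": [0, 0, 10], "hand": 0.5}, {"turn": [0, 0, 0], "translation": [0, 0, 4], "hand": 0.5}, {"turn": [0, 0, 0], "translation": [0, 0, 0], "hand": 0.5}, {"turn": [0, 0, 0], "translation": [0, 0, 0], "hand": 0.5}]'

```text
time_s: 22.32
eef_pos: [639.3, 124.8, 40.7]
ee_rot: [0.0, 0.707, 0.707, 0.0]
force: [-0.9, -0.1, 0.4]
grip_width: 0.503
grip_force: 0.0
```

>>> move_arm --moves '[{"turn": [0, 0, 0], "translation": [0, 0, 0], "hand": 0.3}, {"turn": [0, 0, 0], "translation": [0, 0, 0], "hand": 0.15}, {"turn": [0, 0, 0], "translation": [0, 0, 0], "hand": 0.15}, {"turn": [0, 0, 0], "translation": [0, 0, 0], "hand": 0.15}, {"turn": [0, 0, 0], "translation": [0, 0, 0], "hand": 0.15}, {"turn": [0, 0, 0], "translation": [0, 0, 0], "hand": 0.15}, {"turn": [0, 0, 0], "translation": [0, 0, 0], "hand": 0.15}, {"turn": [0, 0, 0], "translation": [0, 0, 0], "hand": 0.15}]' --grip_force 25

```text
time_s: 22.98
eef_pos: [639.3, 124.9, 41.0]
ee_rot: [0.001, 0.707, 0.707, 0.001]
force: [-0.9, -0.6, 6.6]
grip_width: 0.222
grip_force: 24.5
```

Knob gripped (0.222 is about 19 mm; the dishes also read about 1.4 mm low). Lifting.

>>> move_arm --moves '[{"turn": [0, 0, 0], "translation": [0, 0, -8], "hand": 0.15}, {"turn": [0, 0, 0], "translation": [0, 0, -18], "hand": 0.15}, {"turn": [0, 0, 0], "translation": [0, 0, -26], "hand": 0.15}, {"turn": [0, 0, 0], "translation": [0, 0, -28], "hand": 0.15}, {"turn": [0, 0, 0], "translation": [-15, -1, -28], "hand": 0.15}, {"turn": [0, 0, 0], "translation": [-28, -2, -16], "hand": 0.15}, {"turn": [0, 0, 0], "translation": [-30, -2, 0], "hand": 0.15}, {"turn": [0, 0, 0], "translation": [-30, -2, 0], "hand": 0.15}, {"turn": [0, 0, 0], "translation": [-30, -2, 0], "hand": 0.15}, {"turn": [0, 0, 0], "translation": [-30, -2, 0], "hand": 0.15}]'

```text
time_s: 23.82
eef_pos: [627.5, -39.3, 164.4]
ee_rot: [-0.0, 0.707, 0.708, 0.0]
force: [1.1, 0.9, -0.7]
grip_width: 0.213
grip_force: 24.5
```

>>> move_arm --moves '[{"turn": [0, 0, 0], "translation": [-30, -2, 0], "hand": 0.15}, {"turn": [0, 0, 0], "translation": [-30, -2, 0], "hand": 0.15}, {"turn": [0, 0, 0], "translation": [-25, -1, 0], "hand": 0.15}, {"turn": [0, 0, 0], "translation": [-10, -1, 0], "hand": 0.15}, {"turn": [0, 0, 0], "translation": [0, 0, 0], "hand": 0.15}, {"turn": [0, 0, 0], "translation": [0, 0, 8], "hand": 0.15}, {"turn": [0, 0, 0], "translation": [0, 0, 8], "hand": 0.15}, {"turn": [0, 0, 0], "translation": [0, 0, 4], "hand": 0.15}, {"turn": [0, 0, 0], "translation": [0, 0, 0], "hand": 0.15}, {"turn": [0, 0, 0], "translation": [0, 0, 0], "hand": 0.15}]'

```text
time_s: 24.65
eef_pos: [622.0, -132.1, 143.5]
ee_rot: [-0.0, 0.706, 0.708, -0.0]
force: [0.5, 0.5, -0.5]
grip_width: 0.214
grip_force: 24.5
```

Run:
```python
from h import *
s=sense();print(s["eef_pos"],s["ee_rot"],s["grip_width"],s["force"])
c=capture("side");P=cloud(c); z0=s["eef_pos"][2]-41
M=(np.hypot(P[...,0]-620,P[...,1]+134)<45)&(c["image"].min(2)>60)
r=P[M&(np.abs(P[...,2]-z0-12)<5)]; f=fitc(r); print(z0,len(r),np.round(f,1)); a=np.linalg.lstsq(np.c_[r[:,:2]-f[:2],np.ones(len(r))],r[:,2],rcond=None)[0];print(a)
cv2.imwrite("pics/side5.png",cv2.resize(c["image"][120:225,270:410],(800,600),interpolation=cv2.INTER_CUBIC))
np.savez("side5.npz",**c)
```

```text
[ 622.01405312 -132.13737351  143.53799193] [-3.99293118e-04  7.06353490e-01  7.07859141e-01 -1.56579818e-04] 0.2141666318915559 [ 0.45860669  0.47224574 -0.49660377]
102.5379919302818 280 [ 621.6 -131.4   24.7]
[2.26641686e-02 2.16244136e-02 1.15530146e+02]
```

View pics/side5.png

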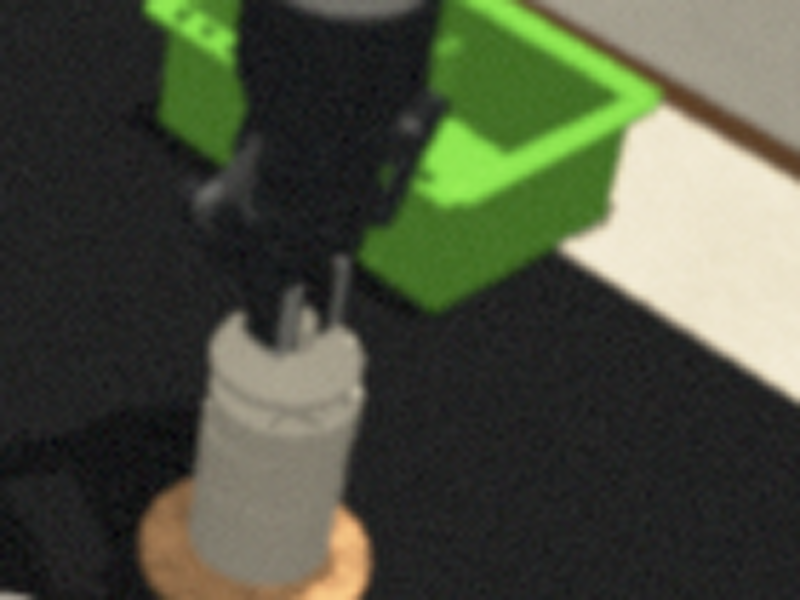

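The lid is held level just above the four-well dish. Shifting y by -1.8 and lowering from 143.5; the seat is expected at 134.

>>> move_arm --moves '[{"turn": [0, 0, 0], "translation": [-1.8, 0, 0], "hand": 0.15}, {"turn": [0, 0, 0], "translation": [0, 0, 2], "hand": 0.15}, {"turn": [0, 0, 0], "translation": [0, 0, 1], "hand": 0.15}, {"turn": [0, 0, 0], "translation": [0, 0, 0], "hand": 0.15}, {"turn": [0, 0, 0], "translation": [0, 0, 0], "hand": 0.15}]'

```text
time_s: 25.12
eef_pos: [622.0, -134.9, 140.9]
ee_rot: [-0.0, 0.707, 0.707, -0.0]
force: [0.2, -0.5, -1.5]
grip_width: 0.213
grip_force: 24.5
```

>>> move_arm --moves '[{"turn": [0, 0, 0], "translation": [0, 0, 1], "hand": 0.15}, {"turn": [0, 0, 0], "translation": [0, 0, 1], "hand": 0.15}, {"turn": [0, 0, 0], "translation": [0, 0, 1], "hand": 0.15}, {"turn": [0, 0, 0], "translation": [0, 0, 0], "hand": 0.15}, {"turn": [0, 0, 0], "translation": [0, 0, 0], "hand": 0.15}]'

```text
time_s: 25.53
eef_pos: [622.0, -134.8, 137.9]
ee_rot: [-0.0, 0.707, 0.707, -0.0]
force: [0.6, 0.6, -0.1]
grip_width: 0.211
grip_force: 24.5
```

>>> move_arm --moves '[{"turn": [0, 0, 0], "translation": [0, 0, 1], "hand": 0.15}, {"turn": [0, 0, 0], "translation": [0, 0, 1], "hand": 0.15}, {"turn": [0, 0, 0], "translation": [0, 0, 0], "hand": 0.15}, {"turn": [0, 0, 0], "translation": [0, 0, 0], "hand": 0.15}]'

```text
time_s: 25.87
eef_pos: [622.0, -134.8, 135.8]
ee_rot: [-0.0, 0.707, 0.707, -0.0]
force: [0.2, -0.1, -0.6]
grip_width: 0.214
grip_force: 24.5
```

>>> move_arm --moves '[{"turn": [0, 0, 0], "translation": [0, 0, 1], "hand": 0.15}, {"turn": [0, 0, 0], "translation": [0, 0, 0], "hand": 0.15}, {"turn": [0, 0, 0], "translation": [0, 0, 0], "hand": 0.15}]'

```text
time_s: 26.12
eef_pos: [622.0, -134.8, 134.9]
ee_rot: [-0.0, 0.707, 0.707, -0.0]
force: [0.6, -0.3, -0.6]
grip_width: 0.213
grip_force: 24.5
```

>>> move_arm --moves '[{"turn": [0, 0, 0], "translation": [0, 0, 1], "hand": 0.15}, {"turn": [0, 0, 0], "translation": [0, 0, 0], "hand": 0.15}, {"turn": [0, 0, 0], "translation": [0, 0, 0], "hand": 0.15}]'

```text
time_s: 26.37
eef_pos: [622.1, -134.9, 134.0]
ee_rot: [0.0, 0.707, 0.707, 0.0]
force: [0.1, -0.3, 0.1]
grip_width: 0.215
grip_force: 24.6
```

>>> move_arm --moves '[{"turn": [0, 0, 0], "translation": [0, 0, 0.7], "hand": 0.15}, {"turn": [0, 0, 0], "translation": [0, 0, 0], "hand": 0.15}, {"turn": [0, 0, 0], "translation": [0, 0, 0], "hand": 0.15}]'

```text
time_s: 26.62
eef_pos: [622.3, -135.0, 134.0]
ee_rot: [0.001, 0.707, 0.707, 0.0]
force: [-1.8, 0.3, 5.1]
grip_width: 0.215
grip_force: 25.0
```

Seated at exactly 134.0. Opening, rising and moving clear.

>>> move_arm --moves '[{"turn": [0, 0, 0], "translation": [0, 0, -0.6], "hand": 0.2}, {"turn": [0, 0, 0], "translation": [0, 0, 0], "hand": 0.35}, {"turn": [0, 0, 0], "translation": [0, 0, 0], "hand": 0.5}, {"turn": [0, 0, 0], "translation": [0, 0, 0], "hand": 0.5}, {"turn": [0, 0, 0], "translation": [0, 0, 0], "hand": 0.5}, {"turn": [0, 0, 0], "translation": [0, 0, -10], "hand": 0.5}, {"turn": [0, 0, 0], "translation": [0, 0, -20], "hand": 0.5}, {"turn": [0, 0, 0], "translation": [0, 0, -25], "hand": 0.5}, {"turn": [0, 0, 0], "translation": [20, -10, -10], "hand": 0.5}, {"turn": [0, 0, 0], "translation": [30, -15, 0], "hand": 0.5}]'

```text
time_s: 27.45
eef_pos: [598.1, -86.5, 202.1]
ee_rot: [0.003, 0.708, 0.706, 0.001]
force: [0.9, 0.2, 0.0]
grip_width: 0.502
grip_force: 0.0
```

>>> move_arm --moves '[{"turn": [0, 0, 0], "translation": [35, -15, 0], "hand": 0.5}, {"turn": [0, 0, 0], "translation": [35, -15, 0], "hand": 0.5}, {"turn": [0, 0, 0], "translation": [35, -15, 0], "hand": 0.5}, {"turn": [0, 0, 0], "translation": [35, -15, 0], "hand": 0.5}, {"turn": [0, 0, 0], "translation": [35, -15, 0], "hand": 0.5}, {"turn": [0, 0, 0], "translation": [25, -5, 0], "hand": 0.5}, {"turn": [0, 0, 0], "translation": [0, 0, 0], "hand": 0.5}, {"turn": [0, 0, 0], "translation": [0, 0, 0], "hand": 0.5}, {"turn": [0, 0, 0], "translation": [0, 0, 0], "hand": 0.5}]'

```text
time_s: 28.2
eef_pos: [517.1, 114.5, 199.3]
ee_rot: [0.0, 0.707, 0.707, 0.0]
force: [0.4, 0.1, 0.3]
grip_width: 0.501
grip_force: 0.0
```

Run:
```python
from h import *
c=capture("side");P=cloud(c)
r=P[(np.hypot(P[...,0]-620,P[...,1]+134)<40)]; k=r[r[:,2]>114]; print("knob",np.round(np.median(k,0),1),np.round(np.percentile(k[:,2],95),1))
r=r[np.abs(r[:,2]-106)<4]; f=fitc(r);print(np.round(f,1),np.linalg.lstsq(np.c_[r[:,:2]-f[:2],np.ones(len(r))],r[:,2],rcond=None)[0])
cv2.imwrite("pics/side6.png",cv2.resize(c["image"][120:240,250:410],(800,600),interpolation=cv2.INTER_CUBIC))
```

```text
knob [ 618.6 -138.   123.7] 126.6
[ 622.1 -134.5   23.9] [-1.64633654e-03  2.07963686e-03  1.06169885e+02]
```

View pics/side6.png

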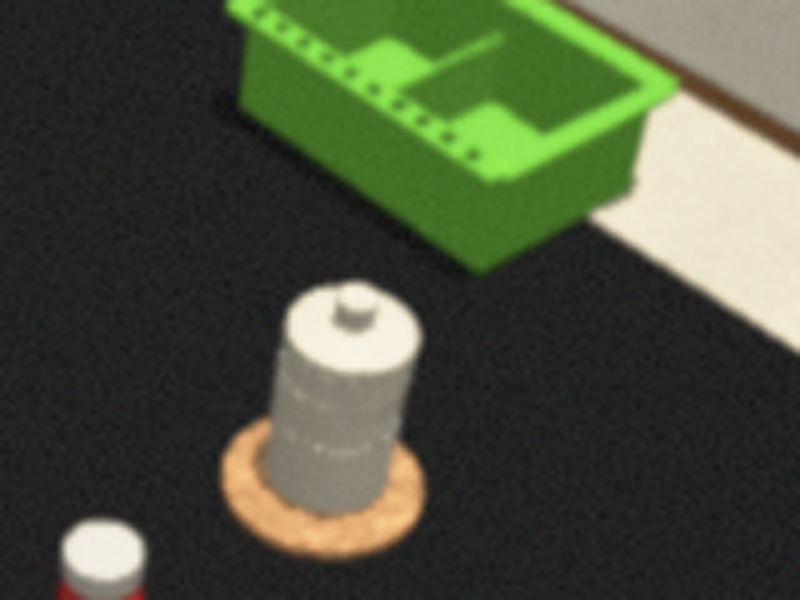

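The stack stands upright and level on the coaster. The knob top is at (355,300) in the crop and the lid height (about 125) is as expected; the pot has not moved.

```bash
python3 -c "
from rig import finish_job; print(finish_job())"
```

```text
the job is handed in; nothing more can be done
None
```

The job is handed in: the set stands as one upright, level stack about 2 mm from the coaster's centre (deep dish, two-well, four-well, lid), each piece seated at its expected height, and the arm touched none of the remote, scissors or paint pot; it took 28 s of the 128 s.

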